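# Angle a light profile past the post into the soldering jig

## Robot

A 6-joint arm with a two-finger parallel gripper is mounted at the origin on the work surface. World frame = base frame: x ahead of the robot, y to its left, z up, the work surface at z = 0. Lengths are in mm, angles in rad, forces in N, time in s.
With the tool pointing down it reaches from about 275 to 825 mm from the base axis. Payload 5.2 kg.
Tool frame: the origin (TCP) lies on the centre line of the jaws, within the pads' length; the fingertips stand 22 mm ahead of it and the grasp point (between the pads) lies 3 mm ahead of it; z points along the fingers, y is the line along which they close (so a half turn about z gives the same grasp; the last joint's range is limited). The gripper opens to 93 mm and grips with 3 to 60 N. Pads are 15 mm wide; open, the fingers measure 128 mm over their backs; the gripper's body (75 mm by 188 mm) begins 65 mm behind the grasp point.
Start: joints at [-1.457, 0.259, 1.535, -0, 1.348, -0.203], TCP at [171.361, -522.628, 240.653] pointing down, gripper open.
Joint ranges: [-3.14, 3.14], [-0.91, 2.08], [0.19, 2.58], [-1.22, 4.36], [0.22, 2.71], [-3.12, 3.12]. Speed limits (rad/s): [2.57, 2.57, 3.14, 3.14, 3.14, 3.14].

## Interface

Orientations are given as a unit quaternion [w, x, y, z].
In Python, from rig import env, grab_frame, order gives the robot as it stands.
- The arm moves only by the shell command python3 -m inch 'ROWS' [OPENING]. ROWS is JSON, a list of rows, each a list of 6 numbers: the shift along the tool's x, y, z in units of 50 mm (1.0 is 50 mm), then the turn, a rotation vector about the tool's x, y, z in units of 30 degrees (1.0 is 30 degrees). A call has exactly 10 rows; each row shifts and turns the commanded pose from where the row before left it, along the tool's axes as they then stand; what a row does not reach is not made up. A row lasts 1/10 s, in which the tool goes at most 50 mm and 8.59 degrees, less where a joint would pass 70% of its speed; a pose out of reach is approached as far as the arm can. A call with a number of a shift or a turn outside -1 to 1 is refused whole. A call with a gripper value outside its range is refused whole. OPENING is the opening, from -1 (shut) to 1 (fully open), set as the call begins (- or left out, the last holds). The fingers move at their own pace and stop on an object; the grip force is fixed at half the most. Time passes only in rows, so rows that do not move let the fingers close, or fill a call up. It gives the time, the measured TCP pose, the force, the opening and the grip force at its end, in the units of the state.
- env.state(): the state, without advancing time (a new reading comes with each control period).
- grab_frame(name): name is "side" or "top"; returns a dict with "frame" (420x560x3 uint8, red, green, blue), "fx", "fy", "cx", "cy" (pixels), "world_from_camera" (4x4, takes a point from camera to world coordinates). Camera axes: x right, y up, looking along -z (the intrinsics and any distortion apply to the point x, -y, -z); pixel columns grow to the right and rows downward; lengths in mm; the calibration is good to about 2 mm. A picture is of the moment at which its call begins. There is no depth.
- order.sign_off(): hands the job in; it is judged then, once.
The state is a dict: "t": time; "joint_pos": joint angles; "joint_vel": joint speeds; "tau": joint torques, N m; "tool_pos": TCP position; "eef_rot": TCP orientation; "force": force on the tool from outside, world axes, zero at the start; "moment": the same for the moment, N m; "grip_width": opening from 0.0 (shut) to 1.0 (fully open); "grip_force": force on a finger pad.
Only numpy, scipy, OpenCV 4.12 (cv2) and the standard library are available. Lean on these libraries where they do the work, as an engineer would, in place of code of your own. Each camera call takes 0.05 s, during which the arm holds its last target. There are 200 camera calls.

## Task

Push the long aluminium profile along the bench into the bay of the soldering jig: its red end goes in first, at an angle, behind the post, then the black end is swung in so that the profile lies flat against the back rail between the two end stops. Only push it with the fingertips or the outside of the fingers, never pick it up, tip it or lift it, and leave everything else on the bench where it is.

Things in the scene. Friction and masses are not known exactly. Their poses are not given: they have to be found in the camera images.
- profile: straight rigid aluminium LED profile, 28 wide (own x) x 240 long (own y) x 25 high, white strip on top, red cap at its +y end, black cap at -y; 0.15 to 0.31 kg, slides at 1 to 3 N. Origin: centre of the underside. Starts flat, middle 160 to 185 in front of the rail face and 95 to 125 right of the bay's middle, within 0.12 rad of parallel to the rail, red end left (+y)
- red_end (a point): centre of the profile's red end face, 12.5 above its underside, 120 from the origin along the profile's +y
- black_end (a point): centre of the profile's black end face, 12.5 above its underside, 120 from the origin along the profile's -y
- bay: the bay: fixed aluminium jig, open to the robot, blue floor level with the bench. Back rail 12 thick, 22 high along its y; end stops 12 thick, 22 high, reach 45 from the rail towards the robot, inner faces at y = -145 and +145. Origin on the bench, middle of the rail's inner face (the face that the profile ends against); +x away from the robot through the rail, +y left along it
- post: the post: fixed upright steel pin with black top, 16 dia x 56 high, before the bay's mouth: axis 58 in front of the rail face (x = -58 in the bay's frame), 65 to 85 left of the bay's middle; the gap from it to the right end stop is shorter than the profile. Origin: centre of its foot
- flux_jar: amber flux jar with black cap, 42 dia x 50 high, bystander standing left of the work in front of the bay, some 120 or more to the left of where the profile starts; origin at the centre of its underside
- wool_tin: round steel tin of copper wool, 68 dia x 57 high, bystander at the left or right; origin at the centre of its underside
- phone: black phone lying flat, 72 x 150 x 9, bystander beyond the bay at the right; origin at the centre of its underside
- solder_reel: grey solder reel standing on its flange, 54 dia x 40 high, bystander at the left or right; origin at the centre of its underside
- screwdriver: screwdriver lying flat, 170 long, bystander at the near right; origin near its middle, on the bench
- third_hand: third-hand soldering stand: black base 75 x 110 x 16, steel column and brass crossbar, 128 high, bystander at the far left; origin at the centre of its underside
- cap_tray: yellow two-compartment tray, 70 x 100 x 25, bystander beyond the bay; origin at the centre of its underside

How it is judged (in metres and radians):
On the way:
1. the red end is behind the post while the black end is still outside the bay (the profile goes in at an angle) (x of red_end in the frame of bay above -0.05 m and y of red_end in the frame of post above 0 m and x of black_end in the frame of bay below -0.05 m), for 0.1 s.
At the end, for the whole second after the job is handed in: The profile lies flat on the bench in the bay, at rest: both end faces' centres within 9 mm of touching position against the back rail (8 to 23 mm from the rail face, 14 mm being full contact), between the end stops, red end on the post's side (left) (x of red_end in the frame of bay between -0.023 and -0.008 m and y of red_end in the frame of bay between -0.147 and 0.147 m and height (world z) of each of red_end, black_end below 0.018 m and x of black_end in the frame of bay between -0.023 and -0.008 m and y of black_end in the frame of bay between -0.147 and 0.147 m and y of red_end in the frame of bay above 0.08 m and linear speed of profile below 0.01 m/s and angular speed of profile below 0.05 rad/s).
It fails at once if the profile is lifted or tipped (an end more than 12 mm off the bench, or tilted over 0.2 rad) (height (world z) of any of red_end, black_end above 0.0245 m or angle between profile's own z axis and vertical above 0.2 rad).
It fails at once if a bystander is moved by more than 20 mm (distance of any of flux_jar, wool_tin, phone, solder_reel, screwdriver, third_hand, cap_tray from where it was at the start of the episode above 0.02 m).
It fails at once if a bystander is knocked over (angle between any of flux_jar, wool_tin, phone, solder_reel, third_hand, cap_tray's own z axis and vertical above 0.35 rad).
It also fails if it takes over 72 s, if anything falls off the work surface, if the arm or the gripper's body presses on something with over 40 N, if the wrist force passes 120 N, or if a joint passes its speed limit or range.

## Working session

There is one attempt and no reset: what is moved stays moved. The work goes in short steps, Python scripts to look and compute and a shell command to move; the robot and the scene stay as the last step left them, time stands still between calls to the robot, and variables do not carry over. Pictures are saved under pics/ and viewed, at most 10 in all, crops included, and the job is handed in when it is done.

```bash
mkdir -p pics; ls; python3 - <<'E'
from rig import env, grab_frame
import cv2
for n in("top","side"):
    f=grab_frame(n); cv2.imwrite(f"pics/{n}0.png",f["frame"][:,:,::-1]); print({k:(v.tolist() if hasattr(v,'tolist') else v) for k,v in f.items() if k!="frame"})
print(env.state())
E
```

```text
pics
{'fx': 494.20307894922973, 'fy': 494.20307894922973, 'cx': 287.4750854343125, 'cy': 206.88087376740447, 'world_from_camera': [[-0.018907790431827286, 0.995079221021639, -0.09726170547525032, 452.878695476604], [-0.9997628221346798, -0.01776551433155195, 0.012597062270072729, -10.297976075053123], [0.010807170688333308, 0.09747681976502752, 0.995179116878067, 1357.6410939226894], [0.0, 0.0, 0.0, 1.0]]}
{'fx': 470.5927377950795, 'fy': 470.5927377950795, 'cx': 279.9050957333227, 'cy': 208.62644074878713, 'world_from_camera': [[-0.7761520427575834, 0.47816332105792697, -0.4110326567537968, 17.60052640882777], [-0.6304964443582152, -0.5803791601127453, 0.5153971906777071, 700.0113209770734], [0.007889244252699226, 0.6591812109744016, 0.7519427444449764, 1082.9952423245315], [0.0, 0.0, 0.0, 1.0]]}
{'t': 0.1, 'joint_pos': array([-1.45678272e+00,  2.59254460e-01,  1.53593688e+00,  1.64924841e-06,
        1.34802241e+00, -2.02790552e-01]), 'joint_vel': array([-0.00031576, -0.00197615, -0.00388454, -0.00160921,  0.00122397,
       -0.00032741]), 'tau': array([ 1.62082499e-03, -4.38213050e+01, -2.84641010e+01,  7.18785077e-02,
        3.62170162e-02, -6.81451729e-05]), 'tool_pos': array([ 171.31800998, -522.16633837,  239.92400651]), 'eef_rot': array([-8.09712023e-04,  9.87480305e-01,  1.57740262e-01,  3.67703951e-05]), 'force': array([ 0.58360768, -0.16472589, -0.38431664]), 'moment': array([ 0.02771922,  0.03441906, -0.08004821]), 'grip_force': 0.0, 'grip_width': 1.0014612316761564}
```

View pics/top0.png

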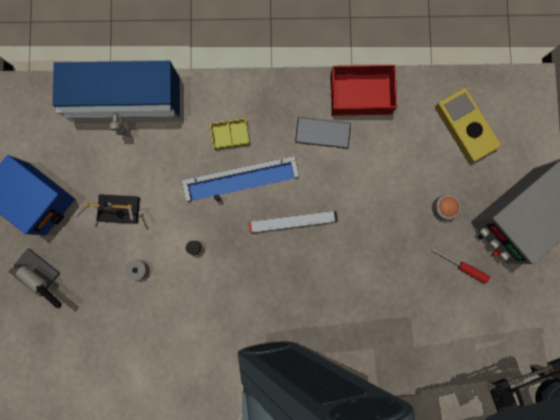

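View pics/side0.png

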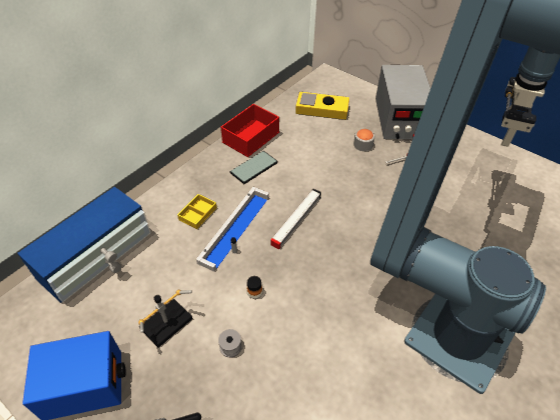

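The top view shows the bay from (185,190) to (297,168), the post at about (218,198), the profile from (250,226) red to (335,217) black, and the jar at (193,247). I'll enlarge that area.

```bash
python3 - <<'E'
import cv2
f=cv2.imread("pics/top0.png")[145:265,175:350]
cv2.imwrite("pics/crop0.png",cv2.resize(f,None,fx=4.5,fy=4.5,interpolation=cv2.INTER_CUBIC))
E
```

```text
(no output)
```

View pics/crop0.png

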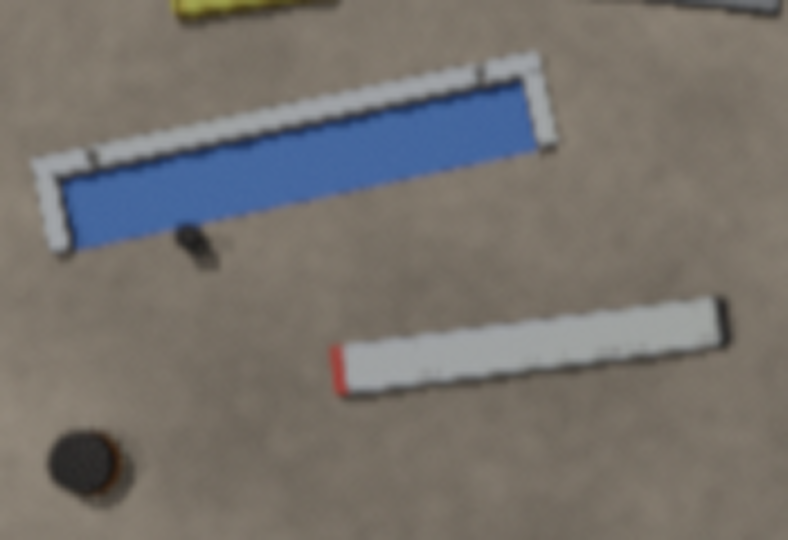

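```bash
cat > h.py <<'E'
import numpy as np
from rig import env, grab_frame
def ray(cam,u,v,z):
    T=np.array(cam["world_from_camera"]); d=T[:3,:3]@np.array([(u-cam["cx"])/cam["fx"],-(v-cam["cy"])/cam["fy"],-1]); o=T[:3,3]
    return (o+d*(z-o[2])/d[2])[:2]
E
python3 - <<'E'
from h import *
cam=grab_frame("top")
P=dict(railLo=(33,160,22),railRo=(541,52,22),railLi=(62,178,22),railRi=(522,78,22),sLo=(55,253,22),sRo=(556,146,22),sLi=(73,248,22),sRi=(541,150,22),fL=(80,250,0),fR=(540,152,0),post=(187,234,56),r1=(331,346,25),r2=(342,397,25),b1=(722,296,25),b2=(730,345,25),jar=(80,462,50))
W={k:ray(cam,175+(c[0]+.5)/4.5-.5,145+(c[1]+.5)/4.5-.5,c[2]) for k,c in P.items()}
for k,v in W.items(): print(k,v.round(1))
d=W['railLo']-W['railRo']; y=d/np.linalg.norm(d); print('railaxis',y,np.linalg.norm(d),np.degrees(np.arctan2(-y[0],y[1])))
x=np.array([y[1],-y[0]])
O=(W['railLo']+W['railRo'])/2-12*x; O2=(W['railLi']+W['railRi'])/2
print('O',O,O2)
for k in W: print(k,((W[k]-O)@x).round(1),((W[k]-O)@y).round(1))
b=-O; print('base',b@x,b@y)
E
```

```text
railLo [661.6 258.8]
railRo [722.8 -50. ]
railLi [650.3 241.3]
railRi [707.  -38.1]
sLo [604.8 245.5]
sRo [664.8 -58. ]
sLi [607.6 234.7]
sRi [662.5 -48.8]
fL [608.9 234.4]
fR [664.7 -48.8]
post [610.8 161.5]
r1 [545.4  79.7]
r2 [514.7  73.4]
b1 [ 571.3 -155.9]
b2 [ 541.6 -159.9]
jar [478.3 225.4]
railaxis [-0.19435233  0.98093179] 314.8691330770348 11.206891008307846
O [680.47233885 102.06500025] [678.65556825 101.58636199]
railLo 12.0 157.4
railRo 12.0 -157.4
railLi -2.5 142.4
railRi -1.3 -142.7
sLo -46.4 155.4
sRo -46.5 -153.9
sLi -45.7 144.2
sRi -47.0 -144.5
fL -44.5 143.8
fR -44.8 -144.9
post -56.8 71.8
r1 -136.9 4.3
r2 -168.2 4.2
b1 -157.3 -231.9
b2 -187.1 -230.0
jar -174.3 160.3
base -687.3335183357881 32.13258146144532
```

```bash
cat >> h.py <<'E'
import sys
from scipy.spatial.transform import Rotation as R
A=np.radians(11.2); BX=np.array([np.cos(A),np.sin(A)]); BY=np.array([-np.sin(A),np.cos(A)]); O=np.array([679.6,101.8])
def pose():
    s=env.state(); p=s["tool_pos"]; w,x,y,z=s["eef_rot"]; tx=R.from_quat([x,y,z,w]).as_matrix()[:,0]
    b=p[:2]-O; return b@BX,b@BY,p[2],11.2-np.degrees(np.arctan2(tx[1],tx[0])),s
def go(x,y,th,z=None):
    "target in bay frame, th: tool x is (cos,-sin)"
    px,py,pz,pt,s=pose(); t=np.radians(th); d=np.array([x-px,y-py])
    print("now",np.round([px,py,pz,pt,s['t']],1),"turn z",round((th-pt)/30,3),"then x",round((d@[np.cos(t),-np.sin(t)])/50,3),"y",round((-d@[np.sin(t),np.cos(t)])/50,3),"z",None if z is None else round((pz-z)/50,3),"F",s["force"].round(1))
E
python3 -c "
from h import *
go(-212,-109,4.9,28)"
```

```text
now [-6.198e+02 -5.134e+02  2.400e+02 -7.000e+00  2.000e-01] turn z 0.395 then x 7.436 y -8.755 z 4.24 F [-0.1  0.3  0.7]
```

```bash
python3 -m inch '[[0,0,0,0,0,0.2],[0,0,0,0,0,0.2],[0.6,-0.7,0,0,0,0],[0.6,-0.7,0,0,0,0],[0.6,-0.7,0,0,0,0],[0.6,-0.7,0,0,0,0],[0.6,-0.7,0,0,0,0],[0.6,-0.7,0,0,0,0],[0.6,-0.7,0,0,0,0],[0.6,-0.7,0,0,0,0]]' 1
python3 -m inch '[[0.53,-0.63,0,0,0,0],[0.53,-0.63,0,0,0,0],[0.53,-0.63,0,0,0,0],[0.53,-0.63,0,0,0,0],[0.53,-0.63,0,0,0,0],[0,0,0.8,0,0,0],[0,0,0.8,0,0,0],[0,0,0.8,0,0,0],[0,0,0.8,0,0,0],[0,0,0,0,0,0]]'
python3 -c "
from h import *
go(-212,-109,4.9,28)"
```

```text
t: 1.15
tool_pos: [380.6, -216.8, 240.7]
eef_rot: [0.0, 0.999, 0.053, 0.0]
force: [0.4, -0.2, 0.0]
grip_width: 1.0
grip_force: 0.0
t: 2.15
tool_pos: [490.6, -46.3, 76.0]
eef_rot: [-0.002, 0.999, 0.054, -0.005]
force: [-1.0, 0.8, -0.1]
grip_width: 0.999
grip_force: 0.0
now [-214.1 -108.6   76.     5.     2.2] turn z -0.005 then x 0.043 y 0.004 z 0.96 F [-1.   0.8 -0.1]
```

```bash
python3 -m inch '[[0,0,0.24,0,0,0],[0,0,0.24,0,0,0],[0,0,0.24,0,0,0],[0,0,0.22,0,0,0],[0.15,0,0,0,0,0],[0.15,0,0,0,0,0],[0.15,0,0,0,0,0],[0.15,0,0,0,0,0],[0.1,0,0,0,0,0],[0,0,0,0,0,0]]'
python3 -m inch '[[0.14,0,0,0,0,0.04],[0.14,0,0,0,0,0.04],[0.14,0,0,0,0,0.04],[0.14,0,0,0,0,0.04],[0.14,0,0,0,0,0.04],[0.14,0,0,0,0,0.04],[0.14,0,0,0,0,0.04],[0,0,0,0,0,0],[0,0,0,0,0,0],[0,0,0,0,0,0]]'
python3 - <<'E'
from h import *
import cv2
go(-115,-122,18,28)
f=grab_frame("top")["frame"][145:265,175:350,::-1]
cv2.imwrite("pics/crop1.png",cv2.resize(f,None,fx=4.5,fy=4.5,interpolation=cv2.INTER_CUBIC))
E
```

```text
t: 3.15
tool_pos: [530.8, -44.0, 33.9]
eef_rot: [0.0, 0.999, 0.054, 0.001]
force: [-0.3, -0.6, 0.0]
grip_width: 0.999
grip_force: 0.0
t: 4.15
tool_pos: [578.5, -41.8, 33.7]
eef_rot: [0.0, 1.0, -0.02, 0.0]
force: [0.7, 0.2, 0.1]
grip_width: 1.003
grip_force: 0.0
now [-127.  -121.3   33.7   13.4    4.2] turn z 0.152 then x 0.233 y -0.06 z 0.115 F [0.7 0.2 0.1]
```

View pics/crop1.png

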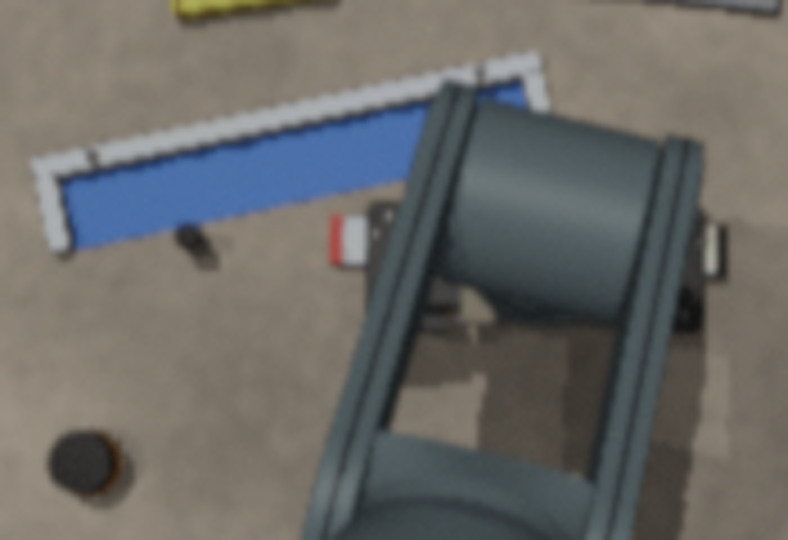

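The red end is visible at crop (331,215)–(331,265) and the black end at (726,225)–(726,278), and the profile moved with the fingers as planned.

```bash
cat >> h.py <<'E'
def prof(r,b,cam=None):
    "crop pixels of the mids of the top end edges"
    cam=cam or grab_frame("top"); q=[]
    for c in (r,b):
        w=ray(cam,175+(c[0]+.5)/4.5-.5,145+(c[1]+.5)/4.5-.5,25)-O; q.append(np.array([w@BX,w@BY]))
    d=q[0]-q[1]; print("red",q[0].round(1),"black",q[1].round(1),"C",((q[0]+q[1])/2).round(1),"th",round(np.degrees(np.arctan2(d[0],d[1])),1),"len",np.hypot(*d).round(1))
E
python3 -c "
from h import *
prof((331,240),(726,251)); prof((336,371),(727,320))"
```

```text
red [-73.3  -8.8] black [-130.3 -240.2] C [-101.8 -124.5] th 13.8 len 238.3
red [-151.3    4.5] black [-171.1 -231.5] C [-161.2 -113.5] th 4.8 len 236.9
```

```bash
python3 -m inch '[[0.045,0,0,0,0,0.038],[0.045,0,0,0,0,0.038],[0.045,0,0,0,0,0.038],[0.04,0,0,0,0,0.038],[0,0,0,0,0,0],[-0.3,0,0,0,0,0],[-0.3,0,0,0,0,0],[0,0,-0.6,0,0,0],[0,0,-0.6,0,0,0],[0,0,0,0,0,0]]'
python3 - <<'E'
from h import *
import cv2
go(-141,-275,18,28)
f=grab_frame("top")["frame"][145:265,175:350,::-1]
cv2.imwrite("pics/crop2.png",cv2.resize(f,None,fx=4.5,fy=4.5,interpolation=cv2.INTER_CUBIC))
E
```

```text
t: 5.3
tool_pos: [560.7, -39.7, 97.8]
eef_rot: [0.001, 0.998, -0.059, 0.004]
force: [0.9, -0.8, -0.1]
grip_width: 0.999
grip_force: 0.0
now [-144.1 -115.7   97.8   18.     5.3] turn z -0.0 then x 1.043 y 3.01 z 1.395 F [ 0.9 -0.8 -0.1]
```

View pics/crop2.png

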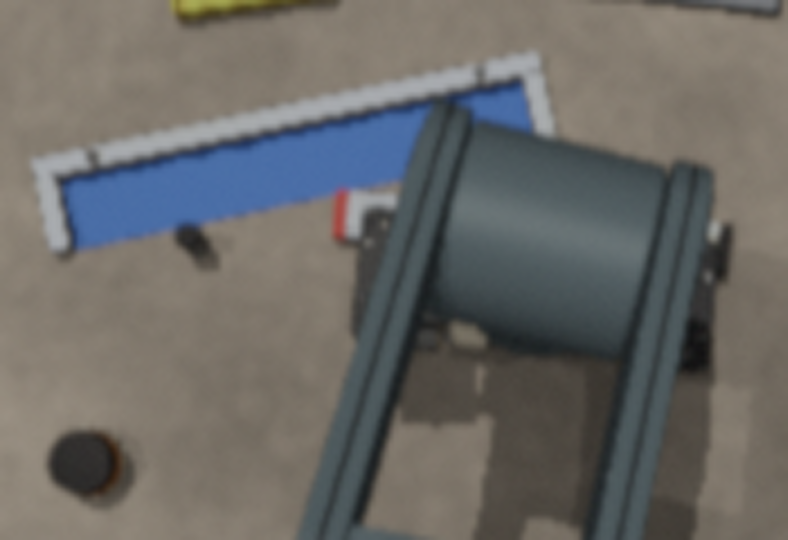

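The red end's edge runs (338,190)–(333,239) and the black end's runs (733,224)–(727,280).

```bash
python3 -m inch '[[0.26,0.75,0,0,0,0],[0.26,0.75,0,0,0,0],[0.26,0.75,0,0,0,0],[0.26,0.75,0,0,0,0],[0,0,0,0,0,0],[0,0,0,0,0,0],[0,0,0,0,0,0],[0,0,0,0,0,0],[0,0,0,0,0,0],[0,0,0,0,0,0]]' -1
python3 - <<'E'
from h import *
import cv2
prof((335.5,214),(730,252))
go(-141,-275,18,28)
f=grab_frame("top")["frame"][145:265,175:350,::-1]
cv2.imwrite("pics/crop3.png",cv2.resize(f,None,fx=4.5,fy=4.5,interpolation=cv2.INTER_CUBIC))
E
```

```text
t: 6.35
tool_pos: [591.4, -193.1, 93.8]
eef_rot: [-0.0, 0.998, -0.059, 0.0]
force: [0.1, 0.3, -0.1]
grip_width: 0.184
grip_force: 0.0
red [-58.4 -14.6] black [-131.4 -242.4] C [ -94.9 -128.5] th 17.7 len 239.2
now [-143.8 -272.3   93.8   18.     6.4] turn z 0.002 then x 0.07 y 0.034 z 1.316 F [-0.2 -1.1  0.7]
```

View pics/crop3.png

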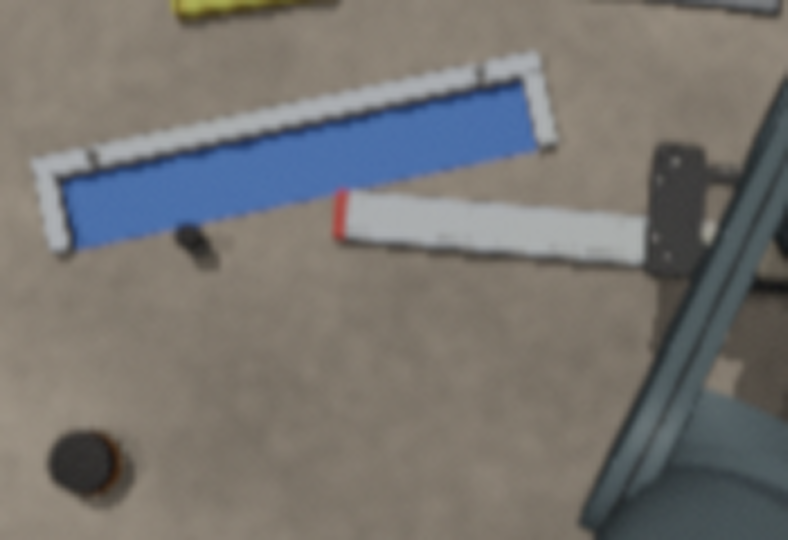

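```bash
python3 -m inch '[[0.06,0.02,0.32,0,0,0],[0,0,0.32,0,0,0],[0,0,0.32,0,0,0],[0,0,0.3,0,0,0],[0,-0.1,0,0,0,0],[0,-0.1,0,0,0,0],[0,-0.1,0,0,0,0],[0,-0.1,0,0,0,0],[0,-0.1,0,0,0,0],[0,0,0,0,0,0]]'
python3 -m inch '[[0,-0.1,0,0,0,0],[0,-0.1,0,0,0,0],[0,-0.1,0,0,0,0],[0,-0.1,0,0,0,0],[0,-0.1,0,0,0,0],[0,-0.1,0,0,0,0],[0,-0.1,0,0,0,0],[0,-0.1,0,0,0,0],[0,0,0,0,0,0],[0,0,0,0,0,0]]'
python3 - <<'E'
from h import *
import cv2
go(-141,-275,18,28)
f=grab_frame("top")["frame"][145:265,175:350,::-1]
cv2.imwrite("pics/crop4.png",cv2.resize(f,None,fx=4.5,fy=4.5,interpolation=cv2.INTER_CUBIC))
E
```

```text
t: 7.45
tool_pos: [597.6, -169.8, 31.3]
eef_rot: [0.0, 0.998, -0.059, 0.001]
force: [-0.3, 0.0, 0.6]
grip_width: 0.006
grip_force: 0.0
t: 8.45
tool_pos: [601.4, -129.8, 30.1]
eef_rot: [-0.001, 0.998, -0.059, -0.001]
force: [1.0, 0.3, -0.5]
grip_width: 0.008
grip_force: 0.0
now [-121.7 -212.    30.1   18.     8.4] turn z 0.0 then x 0.023 y 1.318 z 0.041 F [ 1.   0.3 -0.5]
```

View pics/crop4.png

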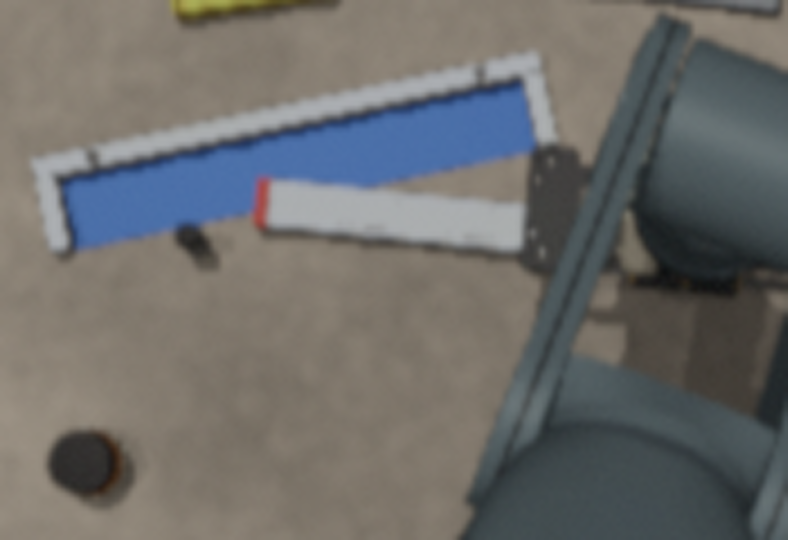

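The red end's edge is now at crop (266,179)–(257,228), short of the post at (188,236), and the gripper hides the black end. From here I'll measure with code.

```bash
cat >> h.py <<'E'
import cv2
def see(name=None,n=150):
    cam=grab_frame("top"); f=cv2.resize(cam["frame"][145:265,175:350],None,fx=4.5,fy=4.5,interpolation=cv2.INTER_CUBIC)
    if name: cv2.imwrite(f"pics/{name}.png",f[:,:,::-1])
    r,g,b=[f[:,:,i].astype(int) for i in range(3)]
    ys,xs=np.nonzero((r>g+50)&(r>b+50)&(ys_ok(r))); x0=np.median(xs); y0=np.median(ys); k=abs(xs-x0)<25; k&=abs(ys-y0)<45
    xs,ys=xs[k],ys[k]; cx,cy=xs.mean(),ys.mean(); t=xs.max()-xs.min()
    m=[]; sat=np.max([r,g,b],0)-np.min([r,g,b],0)
    for c in range(int(cx+18),int(cx+18+n)):
        col=np.nonzero((r[:,c]>135)&(sat[:,c]<28)&(abs(np.arange(r.shape[0])-(cy+.09*(c-cx)))<32))[0]
        if len(col)>25: m.append((c,(col.min()+col.max())/2))
    m=np.array(m); s,i=np.polyfit(m[:,0],m[:,1],1); red=(cx-6,s*(cx-6)+i)
    L=237.5/ (1346/494.2/4.5*1.0)/1.0  # rough px length, only direction matters
    ux=1/np.hypot(1,s); print("px",np.round(red,1),"slope",round(s,4),"cols",len(m),"redspan",t)
    prof(red,(red[0]+392*ux,red[1]+392*s*ux),cam)
def ys_ok(r):
    k=np.zeros(r.shape,bool); k[100:400,:]=1; k[400:,:]=0; return k
E
python3 -c "
from h import *
see(); prof((261,203),(654,239))"
```

```text
px [255.2 202.3] slope 0.074 cols 150 redspan 14
red [-41.3  31.2] black [-108.3 -195.7] C [-74.8 -82.2] th 16.5 len 236.6
red [-42.4  27.9] black [-113.9 -199.3] C [-78.2 -85.7] th 17.5 len 238.2
```

```bash
python3 -m inch '[[0.005,-0.08,0,0,0,0],[0.005,-0.08,0,0,0,0],[0.005,-0.08,0,0,0,0],[0.005,-0.08,0,0,0,0],[0.005,-0.08,0,0,0,0],[0.005,-0.08,0,0,0,0],[0.005,-0.08,0,0,0,0],[0,-0.04,0,0,0,0],[0,0,0,0,0,0],[0,0,0,0,0,0]]'
python3 -c "
from h import *
go(-141,-275,18,28);see('crop5')"
```

```text
t: 9.6
tool_pos: [607.2, -101.0, 30.7]
eef_rot: [-0.0, 0.998, -0.059, 0.0]
force: [0.2, 0.6, -0.6]
grip_width: 0.008
grip_force: 0.0
now [-110.4 -184.9   30.7   18.     9.6] turn z -0.0 then x -0.026 y 1.903 z 0.054 F [ 0.2  0.6 -0.6]
px [207.3 195. ] slope 0.0912 cols 150 redspan 11
red [-30.8  58.5] black [-101.8 -167.2] C [-66.3 -54.3] th 17.5 len 236.6
```

View pics/crop5.png

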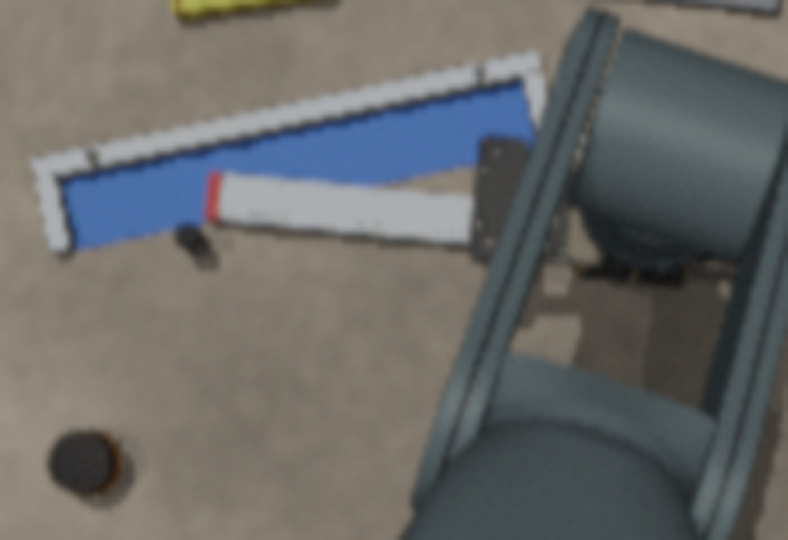

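The red end, at (207,195), is level with the post and clear of it.

```bash
python3 -m inch '[[0.005,-0.08,0,0,0,0],[0.005,-0.08,0,0,0,0],[0.005,-0.08,0,0,0,0],[0.005,-0.08,0,0,0,0],[0.005,-0.08,0,0,0,0],[0.005,-0.08,0,0,0,0],[0.005,-0.08,0,0,0,0],[0,-0.04,0,0,0,0],[0,0,0,0,0,0],[0,0,0,0,0,0]]'
python3 -c "
from h import *
go(-141,-275,18,28);see()"
python3 -m inch '[[0,-0.08,0,0,0,0],[0,-0.08,0,0,0,0],[0,-0.08,0,0,0,0],[0,-0.08,0,0,0,0],[0,-0.08,0,0,0,0],[0,0,0,0,0,0],[0,0,0,0,0,0],[0,0,0,0,0,0],[0,0,0,0,0,0],[0,0,0,0,0,0]]'
python3 -c "
from h import *
go(-141,-275,18,28);see('crop6')"
```

```text
t: 10.65
tool_pos: [612.4, -71.3, 30.6]
eef_rot: [-0.0, 0.998, -0.059, -0.0]
force: [0.6, -0.2, 0.2]
grip_width: 0.003
grip_force: 0.0
now [ -99.5 -156.7   30.6   18.    10.6] turn z -0.0 then x -0.058 y 2.506 z 0.051 F [ 0.6 -0.2  0.2]
px [158.2 187.6] slope 0.0939 cols 150 redspan 11
red [-20.1  86.6] black [ -91.7 -138.9] C [-55.9 -26.2] th 17.6 len 236.6
t: 11.7
tool_pos: [614.9, -51.8, 30.7]
eef_rot: [-0.0, 0.998, -0.059, 0.0]
force: [-0.9, -0.4, -0.3]
grip_width: 0.005
grip_force: 0.0
now [ -93.3 -138.1   30.7   18.    11.7] turn z -0.001 then x -0.061 y 2.898 z 0.054 F [-0.9 -0.4 -0.3]
px [124.4 181.4] slope 0.107 cols 150 redspan 12
red [-12.1 105.7] black [ -86.7 -118.9] C [-49.4  -6.6] th 18.4 len 236.6
```

View pics/crop6.png

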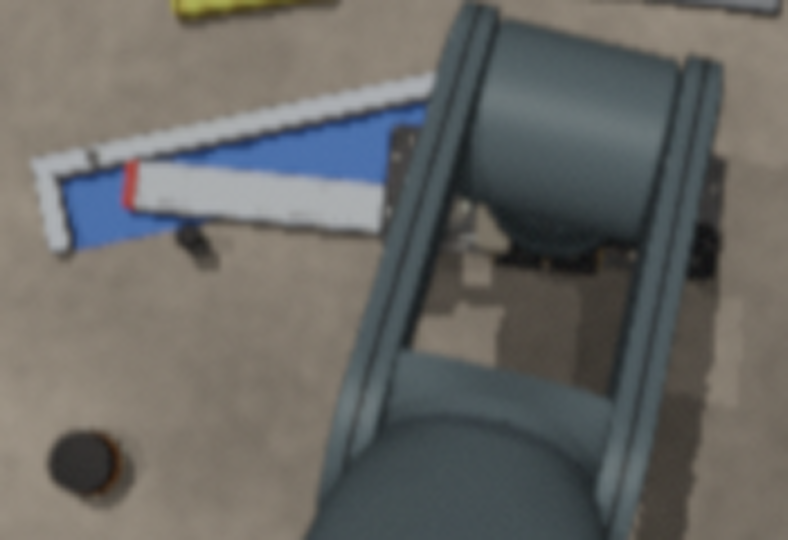

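The red end, at (124,181), is at the rail behind the post. Next I go round to the front of the black end.

```bash
python3 -m inch '[[0,0.25,0,0,0,0],[0,0.25,0,0,0,0],[-0.3,0,0,0,0,0],[-0.3,0,0,0,0,0],[-0.3,0,0,0,0,0],[0,-0.4,0,0,0,0],[0,-0.4,0,0,0,0],[0,-0.4,0,0,0,0],[0,0,0,0,0,0],[0,0,0,0,0,0]]'
python3 -c "
from h import *
go(-107.4,-71.9,18);see()"
```

```text
t: 12.75
tool_pos: [574.4, -12.5, 30.7]
eef_rot: [0.0, 0.998, -0.059, 0.0]
force: [0.7, -0.6, 0.3]
grip_width: 0.008
grip_force: 0.0
now [-125.4  -91.7   30.7   18.    12.8] turn z 0.001 then x 0.22 y -0.487 z None F [ 0.7 -0.6  0.3]
px [124.4 181.6] slope 0.105 cols 150 redspan 12
red [-12.2 105.7] black [ -86.3 -119. ] C [-49.3  -6.6] th 18.2 len 236.6
```

```bash
python3 -m inch '[[0.1,-0.1,0,0,0,0],[0.1,-0.1,0,0,0,0],[0.1,0,0,0,0,0],[0.1,-0.02,0,0,0,-0.04],[0.1,-0.02,0,0,0,-0.06],[0.1,-0.02,0,0,0,-0.06],[0.1,-0.02,0,0,0,-0.06],[0.1,-0.02,0,0,0,-0.06],[0.1,-0.01,0,0,0,-0.06],[0,0,0,0,0,0]]'
python3 -c "
from h import *
go(-39,-90,0);see(n=100)"
python3 -m inch '[[0.1,0,0,0,0,-0.06],[0.1,0,0,0,0,-0.06],[0.1,0,0,0,0,-0.06],[0.1,0,0,0,0,-0.05],[0,0,0,0,0,0],[0,0,0,0,0,0],[0,0,0,0,0,0],[0,0,0,0,0,0],[0,0,0,0,0,0],[0,0,0,0,0,0]]'
python3 -c "
from h import *
go(-39,-90,0);see(n=100)"
```

```text
t: 13.8
tool_pos: [621.6, 0.6, 30.7]
eef_rot: [0.0, 1.0, 0.03, 0.001]
force: [0.7, -0.4, -0.9]
grip_width: 0.005
grip_force: 0.0
now [-76.6 -88.   30.7   7.7  13.8] turn z -0.258 then x 0.752 y 0.041 z None F [ 0.7 -0.4 -0.9]
px [114.9 187.3] slope 0.0863 cols 100 redspan 10
red [-14.4 112. ] black [ -84.3 -114. ] C [-49.4  -1. ] th 17.2 len 236.6
t: 14.85
tool_pos: [640.5, 2.6, 30.7]
eef_rot: [-0.0, 0.996, 0.09, 0.0]
force: [-0.3, 0.3, -0.3]
grip_width: 0.003
grip_force: 0.0
now [-57.6 -89.7  30.7   0.9  14.8] turn z -0.03 then x 0.373 y 0.006 z None F [-0.3  0.3 -0.3]
px [111.7 197.9] slope 0.0402 cols 98 redspan 14
red [-20.3 115.1] black [ -79.6 -113.7] C [-50.    0.7] th 14.5 len 236.4
```

```bash
cat >> h.py <<'E'
def front():
    cam=grab_frame("top"); f=cv2.resize(cam["frame"][145:265,175:350],None,fx=4.5,fy=4.5,interpolation=cv2.INTER_CUBIC)
    r,g,b=[f[:,:,i].astype(int) for i in range(3)]; sat=f.max(2).astype(int)-f.min(2)
    ys,xs=np.nonzero((r>g+50)&(r>b+50)); k=(ys<260)&(xs<300); xs,ys=xs[k],ys[k]
    tob=lambda u,v:[(ray(cam,175+(u+.5)/4.5-.5,145+(v+.5)/4.5-.5,25)-O)@q for q in(BX,BY)]
    print("red cap centroid",np.round(tob(xs.mean(),ys.mean()),1),len(xs))
    w=(r>135)&(sat<28); P=[]
    for c in range(int(xs.max())+4,560,3):
        rows=np.nonzero(w[100:262,c])[0]
        if len(rows)>12: P.append(tob(c,100+rows.max()+.5))
    P=np.array(P); a=P[(P[:,0]<-15)]
    for p in a[::6]: print(p.round(1),end=' ')
    vx,vy,x0,y0=cv2.fitLine(a.astype(np.float32),cv2.DIST_HUBER,0,.01,.01).ravel()
    s=vx/vy; print("\nfront face th",round(np.degrees(np.arctan(s)),1),"x at y=115,0,-115",[round(x0+s*(y-y0),1) for y in(115,0,-115)],len(a))
E
python3 -c "
from h import *
front()"
```

```text
red cap centroid [-26.1 112.6] 377
[-56.2 111.7] [-62.7 102. ] [-59.   90.2] [-40.5  75.5] [-40.4  64.4] [-40.3  53.3] [-74.1  49.2] [-41.9  31.5] [-18.6  15.6] [-41.8 -31.4] 
front face th -6.1 x at y=115,0,-115 [np.float32(-55.8), np.float32(-43.5), np.float32(-31.2)] 59
```

```bash
python3 -m inch '[[-0.3,0,0,0,0,0],[-0.3,0,0,0,0,-0.03],[0,-0.35,0,0,0,0],[0,-0.35,0,0,0,0],[0,-0.35,0,0,0,0],[0,-0.35,0,0,0,0],[0,0,0,0,0,0],[0,0,0,0,0,0],[0,0,0,0,0,0],[0,0,0,0,0,0]]' 1
python3 -c "
from h import *
go(-44,-20,0);front()"
```

```text
t: 15.95
tool_pos: [597.7, 65.4, 30.7]
eef_rot: [0.0, 0.995, 0.097, 0.0]
force: [-0.0, -0.2, 0.8]
grip_width: 0.817
grip_force: 0.0
now [-87.4 -19.8  30.7   0.   16. ] turn z -0.001 then x 0.868 y 0.003 z None F [-0.  -0.2  0.8]
red cap centroid [-26.  112.6] 379
[-39.6 108.4] [-18.6  93.2] [ -33.3 -101.9] [ -32.6 -113.2] [ -56.7 -137.7] [ -59.6 -148.2] 
front face th 5.2 x at y=115,0,-115 [np.float32(-32.0), np.float32(-42.5), np.float32(-53.0)] 33
```

```bash
python3 -m inch '[[0.12,0,0,0,0,0],[0.12,0,0,0,0,0],[0.12,0,0,0,0,0],[0.12,0,0,0,0,0],[0.1,0,0,0,0,0],[0.1,0,0,0,0,0],[0.1,0,0,0,0,0],[0.1,0,0,0,0,0],[0,0,0,0,0,0],[0,0,0,0,0,0]]'
python3 -c "
from h import *
go(-38,-20,0);front()"
```

```text
t: 17.0
tool_pos: [640.9, 74.6, 30.6]
eef_rot: [-0.0, 0.995, 0.098, 0.0]
force: [-0.1, 0.4, 0.8]
grip_width: 0.999
grip_force: 0.0
now [-43.3 -19.2  30.6   0.   17. ] turn z -0.0 then x 0.105 y 0.017 z None F [-0.1  0.4  0.8]
red cap centroid [ -6.6 114.4] 41
[-111.7 -124.4] [ -42.6 -150.7] 
front face th -70.6 x at y=115,0,-115 [np.float32(-803.2), np.float32(-477.4), np.float32(-151.7)] 10
```

```bash
python3 -m inch '[[0.03,0,0,0,0,0],[0,0,0,0,0,0],[0.03,0,0,0,0,0],[0,0,0,0,0,0],[0.03,0,0,0,0,0],[0,0,0,0,0,0],[0,0,0,0,0,0],[0,0,0,0,0,0],[0,0,0,0,0,0],[0,0,0,0,0,0]]'
python3 -m inch '[[0.02,0,0,0,0,0],[0,0,0,0,0,0],[0.02,0,0,0,0,0],[0,0,0,0,0,0],[0,0,0,0,0,0],[0,0,0,0,0,0],[0,0,0,0,0,0],[0,0,0,0,0,0],[0,0,0,0,0,0],[0,0,0,0,0,0]]'
python3 -c "
from h import *
go(-37,-20,0)"
```

```text
t: 18.05
tool_pos: [645.2, 75.4, 30.7]
eef_rot: [0.0, 0.995, 0.097, 0.0]
force: [0.0, 1.2, -0.0]
grip_width: 1.001
grip_force: 0.1
t: 19.05
tool_pos: [647.0, 75.8, 30.7]
eef_rot: [0.0, 0.995, 0.098, 0.0]
force: [-1.9, -0.2, 1.5]
grip_width: 0.998
grip_force: 0.8
now [-37.  -19.2  30.7   0.   19. ] turn z -0.0 then x 0.001 y 0.016 z None F [-1.9 -0.2  1.5]
```

```bash
for i in 1; do python3 -m inch '[[0.02,0,0,0,0,0],[0,0,0,0,0,0],[0,0,0,0,0,0],[0,0,0,0,0,0],[0,0,0,0,0,0],[0,0,0,0,0,0],[0,0,0,0,0,0],[0,0,0,0,0,0],[0,0,0,0,0,0],[0,0,0,0,0,0]]'; done
python3 -c "
from h import *
go(-37,-20,0)"
```

```text
t: 20.05
tool_pos: [647.4, 75.8, 30.6]
eef_rot: [0.0, 0.995, 0.098, -0.001]
force: [-4.9, -1.7, 4.1]
grip_width: 0.997
grip_force: 2.6
now [-36.6 -19.2  30.6  -0.   20. ] turn z 0.0 then x -0.007 y 0.015 z None F [-4.9 -1.7  4.1]
```

The force is rising, so the profile is against the rail. I'll back off, lift away and measure.

```bash
python3 -m inch '[[-0.1,0,0,0,0,0],[-0.3,0,0,0,0,0],[-0.4,0,0,0,0,0],[0,0,-0.8,0,0,0],[0,0,-0.8,0,0,0],[0,0,-0.8,0,0,0],[-0.9,0,0,0,0,0],[-0.9,0,0,0,0,0],[-0.9,0,0,0,0,0],[0,0,0,0,0,0]]'
python3 -m inch '[[-0.6,0.7,0,0,0,0],[-0.6,0.7,0,0,0,0],[-0.6,0.7,0,0,0,0],[-0.6,0.7,0,0,0,0],[0,0.9,0,0,0,0],[0,0.9,0,0,0,0],[0,0.9,0,0,0,0],[0,0.9,0,0,0,0],[0,0,0,0,0,0],[0,0,0,0,0,0]]'
python3 - <<'E'
from h import *
go(0,0,0)
for n,(z) in (("top",25),("side",25)):
    cam=grab_frame(n); T=np.array(cam["world_from_camera"])
    def px(x,y,z):
        p=np.linalg.inv(T)@np.r_[O+x*BX+y*BY,z,1]; return cam["cx"]-cam["fx"]*p[0]/p[2], cam["cy"]+cam["fy"]*p[1]/p[2]
    # rectified top-plane (z=25) map of bay: 2 px/mm, x -80..20, y 170..-170
    src=np.float32([px(x,y,25) for x,y in((20,170),(20,-170),(-80,-170),(-80,170))]); dst=np.float32([[0,0],[680,0],[680,200],[0,200]])
    I=cv2.warpPerspective(cam["frame"],cv2.getPerspectiveTransform(src,dst),(680,200),flags=cv2.INTER_CUBIC).astype(int)
    r,g,b=I[:,:,0],I[:,:,1],I[:,:,2]
    m=(r>g+45)&(r>b+45); ys,xs=np.nonzero(m); print(n,"red x",20-ys.mean()/2,"y",170-xs.mean()/2,"x range",20-ys.max()/2,20-ys.min()/2,len(xs))
    for y in (95,50,20,-20,-60,-100):
        c=int((170-y)*2); col=I[:,c-4:c+5].mean(1)
        print(y,[(20-k*2, int(col[4*k].mean()), int(col[4*k][2]-col[4*k][0])) for k in range(5,35)])
E
```

```text
t: 21.05
tool_pos: [469.8, 42.4, 149.5]
eef_rot: [-0.001, 0.995, 0.097, -0.003]
force: [0.9, -1.0, -1.1]
grip_width: 0.996
grip_force: 0.0
t: 22.05
tool_pos: [421.1, -296.4, 150.3]
eef_rot: [0.0, 0.995, 0.096, 0.0]
force: [-0.4, 1.3, 0.1]
grip_width: 0.997
grip_force: 0.0
now [-3.309e+02 -3.404e+02  1.503e+02  1.000e-01  2.200e+01] turn z -0.004 then x 6.618 y -6.808 z None F [-0.4  1.3  0.1]
top red x -12.159056316590565 y 113.34779299847793 x range -26.5 1.0 657
95 [(10, 165, 4), (8, 168, 5), (6, 168, 5), (4, 164, 4), (2, 161, 4), (0, 162, 5), (-2, 166, 5), (-4, 168, 5), (-6, 168, 5), (-8, 168, 4), (-10, 168, 4), (-12, 168, 4), (-14, 168, 4), (-16, 167, 5), (-18, 164, 3), (-20, 158, 3), (-22, 155, 4), (-24, 144, 4), (-26, 121, 4), (-28, 88, 8), (-30, 62, 30), (-32, 59, 58), (-34, 74, 72), (-36, 92, 82), (-38, 108, 89), (-40, 114, 90), (-42, 114, 90), (-44, 113, 79), (-46, 113, 50), (-48, 115, 16)]
50 [(10, 162, 2), (8, 167, 3), (6, 166, 4), (4, 163, 6), (2, 161, 6), (0, 164, 6), (-2, 168, 6), (-4, 168, 5), (-6, 168, 5), (-8, 168, 5), (-10, 169, 4), (-12, 168, 4), (-14, 168, 4), (-1
[... 4327 characters left out ...]
14), (-24, 228, -18), (-26, 185, -22), (-28, 120, -16), (-30, 73, -9), (-32, 61, -7), (-34, 68, -7), (-36, 79, 13), (-38, 79, 54), (-40, 75, 98), (-42, 96, 148), (-44, 121, 182), (-46, 130, 189), (-48, 130, 189)]
-100 [(10, 234, -15), (8, 238, -13), (6, 238, -13), (4, 238, -14), (2, 237, -14), (0, 235, -14), (-2, 236, -14), (-4, 240, -14), (-6, 244, -13), (-8, 245, -12), (-10, 245, -12), (-12, 245, -12), (-14, 245, -12), (-16, 246, -11), (-18, 245, -12), (-20, 242, -13), (-22, 241, -12), (-24, 234, -14), (-26, 193, -18), (-28, 122, -15), (-30, 69, -8), (-32, 55, -6), (-34, 44, -11), (-36, 42, 4), (-38, 49, 51), (-40, 59, 95), (-42, 86, 137), (-44, 117, 177), (-46, 128, 188), (-48, 130, 190)]
```

Both cameras put the front face at x ≈ -28 along the whole length. The profile is flush with the rail, with the red end at y ≈ +115 and the black end at about -125.

```bash
python3 -c "
from rig import order
print(order.sign_off())"
```

```text
the job is handed in; nothing more can be done
None
```

The profile lies flush against the back rail between the end stops, with the red end on the post's side (left). It went in red end first, at an angle behind the post. I handed the job in at about 22 s; the sign-off returned no verdict.

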